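# Load a dead-weight tester and open its gauge valve to the setting

### The arm

A 6-joint arm with a two-finger parallel gripper is mounted at the origin on the work surface. World frame = base frame: x ahead of the robot, y to its left, z up, the work surface at z = 0. Lengths are in mm, angles in rad, forces in N, time in s.
With the tool pointing down it reaches from about 325 to 875 mm from the base axis. Payload 4.4 kg.
Tool frame: the origin (TCP) lies midway between the tips of the shut fingers; the grasp point (between the pads) lies 19 mm behind it; z points along the fingers, y is the line along which they close (so a half turn about z gives the same grasp; the last joint's range is limited). The gripper opens to 85 mm and grips with 20 to 120 N. Pads are 22 mm wide; open, the fingers measure 114 mm over their backs; the gripper's body (76 mm by 85 mm) begins 54 mm behind the grasp point. The pads swing forward as they close: fully open they stand 13 mm farther back than shut.
Start: joints at [-1.407, 0.207, 1.542, -0, 1.393, -0.15], TCP at [177.476, -546.927, 231.282] pointing down, gripper open.
Joint ranges: [-2.73, 2.73], [-0.86, 2.22], [0.23, 2.46], [-1.11, 4.25], [0.08, 2.63], [-2.82, 2.82]. Speed limits (rad/s): [2.79, 2.79, 3.14, 3.14, 3.14, 3.14].

### API

Orientations are given as [roll, pitch, yaw] about the fixed x, y, z axes, in that order (R = Rz(yaw) Ry(pitch) Rx(roll)).
In Python, from plant import manip, eyes, finder gives the robot as it stands.
- The arm moves only by the tool arm_command, never from a script. Its argument "motion" is a list that holds one entry, the list of rows, each a list of 7 numbers: the turn, a rotation vector about the tool's x, y, z in rad, then the shift along the tool's x, y, z in cm, then the finger opening in cm, from 0 to 8.54. A call has 1 to 12 rows; each row shifts and turns the commanded pose from where the row before left it, along the tool's axes as they then stand; what a row does not reach is not made up. A row lasts 1/10 s, in which the tool goes at most 50 mm and 8.59 degrees, less where a joint would pass 70% of its speed; a pose out of reach is approached as far as the arm can. A call with a gripper value outside its range is refused whole. The fingers move at their own pace and stop on an object; "grip_force" is the grip in N (left out, the last holds). Time passes only in rows, so rows that do not move let the fingers close. It gives the time, the measured TCP pose, the force, the opening and the grip force at its end, in the units of the state.
- manip.sense(): the state, without advancing time (a new reading comes with each control period).
- eyes.read_camera(name): name is "side" or "top" or "wrist"; returns the picture (420x560x3 uint8, red, green, blue); there is no depth.
- eyes.get_calibration(name): a dict with "K" (3x3 intrinsics, pixels), "position" and "rotation" of the camera in the world. Camera axes: x right, y up, looking along -z (the intrinsics and any distortion apply to the point x, -y, -z); pixel columns grow to the right and rows downward; lengths in mm; the calibration is good to about 2 mm. A picture is of the moment at which its call begins: read the wrist's pose just before it. get_calibration takes no time and is no camera call; for the wrist camera it gives the pose at the moment of the call.
- manip.close_job(): hands the job in; it is judged then, once.
Trained networks look in the newest picture that a camera, given by its name, has taken for a name from the list of things; names that differ only in an ending like _2 or _b are one class to them, and where a whole thing is asked for, a point or a joint stands for the part that bears it (a point fixed in the world has none). Each returns a list of dicts, best first, with "p" (0 to 1); they miss things now and then, are a little off and sometimes report something else, mostly with a low value. They report only what shows in the picture. A call takes as long as a camera call. They do not tell look-alikes from the thing itself.
- finder.spot_in(label, camera): "pixel" ([row, column] in pixels, amid what is visible of it).
The state is a dict: "clock": time; "joint_positions": joint angles; "qvel": joint speeds; "joint_torque": joint torques, N m; "tcp_pos": TCP position; "orientation": TCP orientation; "force": force on the tool from outside, world axes, zero at the start; "wrist_torque": the same for the moment, N m; "grip_width": finger opening in mm; "grip_force": force on a finger pad.
Only numpy, scipy, OpenCV 4.12 (cv2) and the standard library are available. Lean on these libraries where they do the work, as an engineer would, in place of code of your own. Each camera call takes 0.05 s, during which the arm holds its last target. There are 200 camera calls.

### The job

Get the dead-weight tester ready for a gauge check: first shut the vent valve (the one with the one-sided lever) and take the grey dust cap off the post, standing it open end down on the rubber mat; then thread every ring weight on the bench down the post, hub up, the widest at the bottom and ever narrower upwards, each fully home. Only when all the weights are on, turn the T-handle of the gauge valve open until it lines up with the setting tab of its dial. The vent stays shut, and the other things on the bench stay where they are.

Things in the scene. Friction and masses are not known exactly. Their poses are not given: they have to be found in the camera images.
- weight_104: bare steel ring weight, widest of the five sizes (pose is None when it is absent): a flange 104 mm across and 8 mm thick with a raised hub on top, 40 mm across and 12 mm high (20 mm high in all), and a 25 mm hole right through; stands hub up; origin at the centre of its underside, z up. Grip it by the hub
- weight_92: bare steel ring weight, second widest of the five sizes (pose is None when it is absent): a flange 92 mm across and 8 mm thick with a raised hub on top, 40 mm across and 12 mm high (20 mm high in all), and a 25 mm hole right through; stands hub up; origin at the centre of its underside, z up. Grip it by the hub
- weight_80: bare steel ring weight, middle of the five sizes (pose is None when it is absent): a flange 80 mm across and 8 mm thick with a raised hub on top, 40 mm across and 12 mm high (20 mm high in all), and a 25 mm hole right through; stands hub up; origin at the centre of its underside, z up. Grip it by the hub
- weight_68: bare steel ring weight, second narrowest of the five sizes (pose is None when it is absent): a flange 68 mm across and 8 mm thick with a raised hub on top, 40 mm across and 12 mm high (20 mm high in all), and a 25 mm hole right through; stands hub up; origin at the centre of its underside, z up. Grip it by the hub
- weight_58: bare steel ring weight, narrowest of the five sizes (pose is None when it is absent): a flange 58 mm across and 8 mm thick with a raised hub on top, 40 mm across and 12 mm high (20 mm high in all), and a 25 mm hole right through; stands hub up; origin at the centre of its underside, z up. Grip it by the hub
- cap: grey plastic dust cap: an upside-down cup 50 mm across and 80 mm high, closed on top, open below, wall 4 mm; at the start it stands on the tester's pan over the post; origin at the centre of its open lower rim, z up
- tester: dead-weight tester, fixed: grey base block 150 x 170 mm, 40 mm high, with a steel pan 112 mm across on it and a post in the middle, a gauge lying face up behind it (+x side, 62 mm high), and a copper pipe along its y axis to a valve on either side; origin under the post at bench level, z up
- post_foot (a point): foot of the tester's post, on the upper face of the pan (50 mm above the bench); the post is 20 mm across and rises 72 mm from here, its last 10 mm tapered; z up
- mat: black rubber mat, fixed flat on the bench, 110 x 110 x 4 mm; origin at the centre of its underside
- vent_base: vent valve body, fixed, 56 mm square, 50 mm high: the valve with the one-sided lever; origin on the stem axis at bench level; its y axis lies along the pipe, its x axis across it
- vent_lever (a point): point to grip on the vent valve's lever, 60 mm from the stem axis and 71 mm above the bench, in the middle of the bar's height; the lever is a steel bar 14 mm wide, 18 mm high, reaching 88 mm from the stem; x points along the lever, away from the stem
- vent_valve (a joint): angle of the vent lever in rad about the upright stem, anticlockwise from above: 0 = shut (lever across the pipe, along +x of vent_base), 1.57 = open (along the pipe)
- gauge_base: gauge valve body, fixed, like the vent valve's: the valve with the two-sided T-handle and the setting dial; origin on the stem axis at bench level, y along the pipe
- t_handle (a point): centre of the gauge valve's T-handle, on the stem axis, 79 mm above the bench: a steel bar 90 mm long, 14 mm wide, 18 mm high; x points along the bar
- gauge_valve (a joint): angle of the T-handle in rad about the upright stem, anticlockwise from above: 0 = shut (bar across the pipe, along x of gauge_base), 1.57 = fully open (along the pipe)
- setting_tab: fixed setting dial under the T-handle: a thin disc 100 mm across with one dark tab that sticks out from its rim to 79 mm from the stem, about 45 mm above the bench; origin on the stem axis; x points along the tab. The T-handle is at the setting when its +x end points along the tab
- spanner: open-ended spanner, 160 mm, bystander
- oil_bottle: white bottle 60 x 150 mm, bystander
- grease_tin: steel tin 72 x 70 mm, bystander
- fuse_box: small cardboard box, bystander
- screwdriver: screwdriver 190 mm, bystander
- wood_offcut: wooden block 100 x 70 x 35 mm, bystander
There are look-alikes about, which are no part of the job. Leave any blue or turquoise look-alike of the gauge_base alone.

How it is judged (in metres and radians):
On the way, in this order (a step that is already met when the one before it is completed fails the run):
1. the vent valve is shut (value of joint vent_valve below 0.09 rad), for 0.2 s.
2. all the weights present are fully home on the post, widest lowest (horizontal distance between each of weight_104, weight_92, weight_80, weight_68, weight_58 and post_foot below 0.006 m and angle between each of weight_104, weight_92, weight_80, weight_68, weight_58's own z axis and vertical below 0.08 rad and z of weight_104 in the frame of post_foot below 0.005 m and linear speed of each of weight_104, weight_92, weight_80, weight_68, weight_58 below 0.02 m/s and z of weight_92 in the frame of post_foot below 0.025 m and z of each of weight_92, weight_80, weight_68, weight_58 in the frame of weight_104 above 0.015 m and z of weight_80 in the frame of post_foot below 0.045 m and z of each of weight_80, weight_68, weight_58 in the frame of weight_92 above 0.015 m and z of each of weight_68, weight_58 in the frame of post_foot below 0.065 m and z of each of weight_68, weight_58 in the frame of weight_80 above 0.015 m and z of weight_58 in the frame of weight_68 above 0.015 m), for 0.2 s.
3. the gauge valve's T-handle is turned to line up with the setting tab (angle between the x axis of t_handle and the x axis of setting_tab, either way round below 0.09 rad), for 0.2 s.
At the end, for the whole second after the job is handed in: Vent lever within 0.09 rad of shut; T-handle within 0.09 rad of the tab; all weights home on the post (6 mm off axis, level to 0.08 rad, at most 5 mm high), wider below narrower; cap upright, open end down, within 35 mm of the mat's centre each way; all at rest (all of step 2 and value of joint vent_valve below 0.09 rad and angle between the x axis of t_handle and the x axis of setting_tab, either way round below 0.09 rad and x of cap in the frame of mat between -0.035 and 0.035 m and y of cap in the frame of mat between -0.035 and 0.035 m and z of cap in the frame of mat below 0.008 m and angle between cap's own z axis and vertical below 0.1 rad and linear speed of cap below 0.02 m/s); the robot touches nothing.
It fails at once if a bystander is shifted more than 60 mm (distance of any of spanner, oil_bottle, grease_tin, fuse_box, screwdriver, wood_offcut from where it was at the start of the episode above 0.06 m).
It fails at once if the oil bottle or the grease tin is knocked over (angle between any of oil_bottle, grease_tin's own z axis and vertical above 0.7 rad).
Of weight_104, weight_92, weight_80, weight_68, weight_58 only 3 to 4 are there at a start; the rules pass over those that are not, and their reading is None.
At some moment in a run one of weight_104, weight_92, weight_80, weight_68, weight_58 may be knocked a few centimetres aside while the robot is not near it.
It also fails if it takes over 192 s, if anything falls off the work surface, if the arm or the gripper's body presses on something with over 40 N, if the wrist force passes 120 N, or if a joint passes its speed limit or range.

## Working session

There is one attempt and no reset: what is moved stays moved. The work goes in short steps, Python scripts to look and compute and a tool call to move; the robot and the scene stay as the last step left them, time stands still between calls to the robot, and variables do not carry over. Pictures are saved under pics/ and viewed, at most 14 in all, crops included, and the job is handed in when it is done.

Besides the shell and the picture viewer there is one more tool, called in YAML: its name, and indented under it one key for each argument. arm_command: Moves the arm, as the interface text tells. Its arguments: {"type":"object","properties":{"motion":{"type":"array","items":{"type":"array","items":{"type":"array","items":{"type":"number"}}}},"grip_force":{"type":"number"}},"required":["motion"]}

```bash
mkdir -p pics; ls; cat > h.py <<'E'
import numpy as np, cv2
from plant import manip, eyes, finder
def ray(cam,px,cal=None):
    c=cal or eyes.get_calibration(cam); K=np.array(c["K"]);R=np.array(c["rotation"]);o=np.array(c["position"])
    r,cc=px; d=np.array([(cc-K[0,2])/K[0,0],-(r-K[1,2])/K[1,1],-1.0]); return o,R@d
def at(cam,px,z,cal=None):
    o,d=ray(cam,px,cal); return (o+d*(z-o[2])/d[2])
def proj(cam,P,cal=None):
    c=cal or eyes.get_calibration(cam); K=np.array(c["K"]);R=np.array(c["rotation"]);o=np.array(c["position"])
    q=R.T@(np.array(P)-o); return np.array([K[1,2]+K[1,1]*(-q[1]/-q[2]),K[0,2]+K[0,0]*q[0]/-q[2]])
def snap(cam,name):
    im=eyes.read_camera(cam); cv2.imwrite(f"pics/{name}.png",im[:,:,::-1]); return im
E
python3 - <<'E'
from h import *
for c in ("top","side"):
    snap(c,c+"0"); k=eyes.get_calibration(c); print(c,k)
    for n in ["weight_104","weight_92","weight_80","weight_68","weight_58","cap","tester","mat","vent_base","vent_lever","gauge_base","t_handle","setting_tab"]:
        try: print(n,[(np.round(d["pixel"]).tolist(),round(d["p"],2)) for d in finder.spot_in(n,c)])
        except Exception as e: print(n,e)
print(manip.sense())
E
```

```text
pics
top {'K': array([[543.68222307,   0.        , 283.72937933],
       [  0.        , 543.68222307, 224.53488737],
       [  0.        ,   0.        ,   1.        ]]), 'position': array([ 373.86360406,   31.7159728 , 1496.58357322]), 'rotation': array([ 0.08433463,  0.00394118, -1.54269724])}
weight_104 [([265.0, 366.0], 0.89), ([261.0, 228.0], 0.62), ([255.0, 316.0], 0.57), ([209.0, 214.0], 0.3), ([193.0, 365.0], 0.21)]
weight_92 [([265.0, 366.0], 0.89), ([261.0, 228.0], 0.62), ([255.0, 316.0], 0.57), ([209.0, 214.0], 0.3), ([193.0, 365.0], 0.21)]
weight_80 [([265.0, 366.0], 0.89), ([261.0, 228.0], 0.62), ([255.0, 316.0], 0.57), ([209.0, 214.0], 0.3), ([193.0, 365.0], 0.21)]
weight_68 [([265.0, 366.0], 0.89), ([261.0, 228.0], 0.62), ([255.0, 316.0], 0.57), ([209.0, 214.0], 0.3), ([193.0, 365.0], 0.21)]
weight_58 [([265.0, 366.0], 0.89), ([261.0, 228.0], 0.62), ([255.0, 316.0], 0.57), ([209.0, 214.0], 0.3), ([193.0, 365.0], 0.21)]
cap [([174.0, 290.0], 0.63)]
tester [([283.0, 116.0], 0.72), ([179.0, 280.0], 0.67)]
mat [([254.0, 178.0], 0.93)]
vent_base [([195.0, 364.0], 0.72)]
vent
[... 1349 characters left out ...]
)]
{'clock': 1.4, 'joint_positions': array([-1.40753990e+00,  2.06590548e-01,  1.54149609e+00,  1.25260426e-05,
        1.39351380e+00, -1.50507470e-01]), 'qvel': array([-0.00154999,  0.00224417, -0.00011063,  0.00047689,  0.00084901,
        0.00037005]), 'joint_torque': array([ 4.52970489e-04, -3.83043051e+01, -2.91959560e+01, -1.73552012e-04,
        8.60532837e-04, -3.54329067e-06]), 'tcp_pos': array([ 177.45755822, -546.9319909 ,  231.2889028 ]), 'orientation': array([-3.14158680e+00, -1.33577894e-05,  3.13761684e-01]), 'force': array([0.29972345, 0.51951447, 0.39970895]), 'wrist_torque': array([ 0.0177015 , -0.04020035, -0.05258659]), 'grip_force': 0.0, 'grip_width': 85.18900843968052}
```

```bash
python3 - <<'E'
s=open('h.py').read()
s=s.replace('R=np.array(c["rotation"])','R=Rot.from_euler("xyz",c["rotation"]).as_matrix()').replace("import numpy as np, cv2","import numpy as np, cv2\nfrom scipy.spatial.transform import Rotation as Rot")
open('h.py','w').write(s)
import cv2
im=cv2.imread('pics/top0.png')[110:350,70:420]; cv2.imwrite('pics/top0z.png',cv2.resize(im,None,fx=2.28,fy=2.28,interpolation=cv2.INTER_CUBIC))
im=cv2.imread('pics/side0.png')[120:380,180:450]; cv2.imwrite('pics/side0z.png',cv2.resize(im,None,fx=2.3,fy=2.3,interpolation=cv2.INTER_CUBIC))
E
```

```text
(no output)
```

View pics/top0z.png

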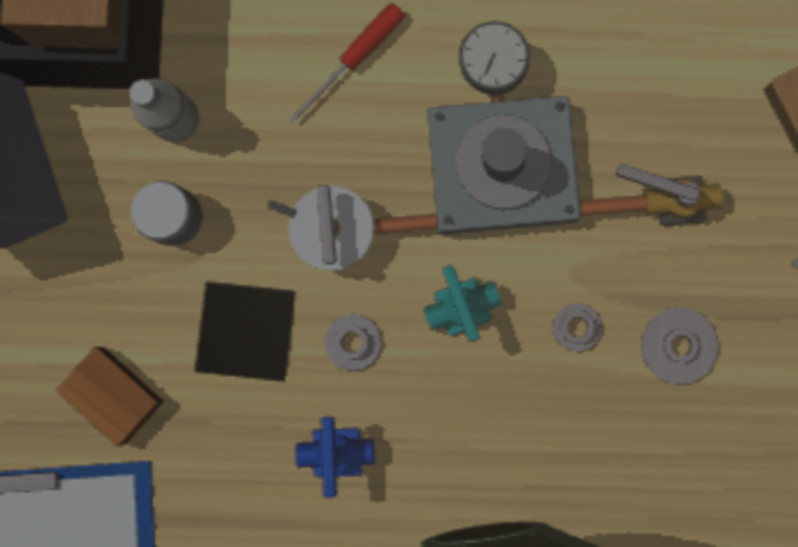

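View pics/side0z.png

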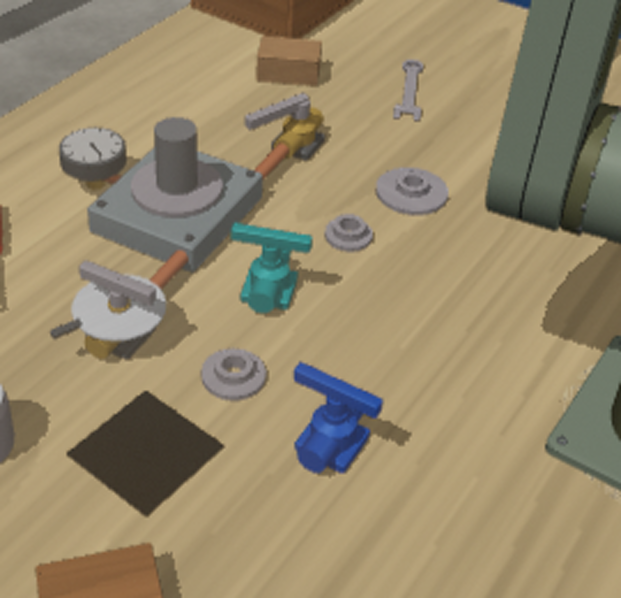

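```bash
python3 - <<'E'
from h import *
Z=lambda x,y:(110+y/2.28,70+x/2.28)
for n,x,y,z in [("w353",353,342,10),("w577",577,327,10),("w680",680,345,10),("cap",503,152,130),("pan",503,160,50),("ventstem",690,192,80),("levertip",620,170,80),("gstem",327,224,88),("hA",322,190,88),("hB",327,262,88),("tab",270,205,45),("disc",331,229,45),("mat",245,331,4),("tL",433,108,40),("tR",567,99,40),("bR",577,219,40),("bL",440,230,40),("pipeV",650,205,25),("pipeG",378,226,25),("teal",462,303,80),("blue",328,456,80),("gauge",494,57,62),("tin",160,210,70)]:
    print(n,np.round(at("top",Z(x,y),z)[:2]))
S=lambda x,y:(120+y/2.3,180+x/2.3)
for n,x,y,z in [("cap",176,128,130),("w",235,370,12),("w",350,230,12),("w",413,186,12),("ventstem",303,100,80),("levertip",248,118,80)]:
    print(n,np.round(at("side",S(x,y),z)[:2]))
print(eyes.get_calibration("wrist"))
E
```

```text
w353 [398. 199.]
w577 [423. -69.]
w680 [ 405. -192.]
cap [612.  26.]
pan [616.  26.]
ventstem [ 580. -190.]
levertip [ 603. -109.]
gstem [530. 225.]
hA [569. 232.]
hB [487. 223.]
tab [556. 299.]
disc [529. 226.]
mat [407. 330.]
tL [678. 111.]
tR [693. -49.]
bR [550. -64.]
bL [532.  98.]
pipeV [ 571. -152.]
pipeG [537. 173.]
teal [445.  68.]
blue [267. 215.]
gauge [736.  40.]
tin [543. 422.]
cap [612.  25.]
w [394. 202.]
w [419. -66.]
w [ 402. -190.]
ventstem [ 569. -183.]
levertip [ 601. -105.]
{'K': array([[327.19080223,   0.        , 276.95841693],
       [  0.        , 327.19080223, 202.78208724],
       [  0.        ,   0.        ,   1.        ]]), 'position': array([ 257.05126231, -520.9290236 ,  373.58592649]), 'rotation': array([-3.30851451e-01, -7.28455432e-04, -1.25792375e+00])}
```

Candidates (in the first zoom): the vent valve with its one-sided lever is at (690,192). The gauge valve has a white dial and tab, at (327,224). The teal (462,303) and blue (328,456) valves are look-alikes and stay untouched. The three weights are at (353,342), (577,327) and (680,345). I'll go to the vent first and check it with the wrist camera.

arm_command:
  motion:
    - [[0,0,0,4.37,-2.23,0.26,8.5],[0,0,0,4.37,-2.23,0.26,8.5],[0,0,0,4.37,-2.23,0.26,8.5],[0,0,0,4.37,-2.23,0.26,8.5],[0,0,0,4.37,-2.23,0.26,8.5],[0,0,0,4.37,-2.23,0.26,8.5],[0,0,0,4.37,-2.23,0.26,8.5],[0,0,0,4.37,-2.23,0.26,8.5],[0,0,0,4.37,-2.23,0.26,8.5],[0,0,0,4.37,-2.23,0.26,8.5],[0,0,0,4.37,-2.23,0.26,8.5],[0,0,0,4.37,-2.23,0.26,8.5]]

```text
clock: 2.6
tcp_pos: [595.0, -128.9, 200.2]
orientation: [3.141, -0.0, 0.314]
force: [0.9, -1.0, -0.6]
grip_width: 84.9
grip_force: 0.0
```

arm_command:
  motion:
    - [[0,0,-0.134,0,0,0,8.5],[0,0,-0.134,0,0,0,8.5],[0,0,-0.134,0,0,0,8.5],[0,0,-0.134,0,0,0,8.5],[0,0,-0.134,0,0,0,8.5],[0,0,-0.134,0,0,0,8.5],[0,0,-0.134,0,0,0,8.5],[0,0,0,0,0,0,8.5],[0,0,0,0,0,0,8.5]]

```text
clock: 3.5
tcp_pos: [593.7, -130.5, 200.0]
orientation: [-3.142, -0.0, 1.249]
force: [0.1, -0.9, 0.9]
grip_width: 84.6
grip_force: 0.0
```

```bash
python3 - <<'E'
from h import *
s=manip.sense();print(s["tcp_pos"],s["orientation"],s["joint_positions"])
c=eyes.get_calibration("wrist");print(c)
im=snap("wrist","w1"); np.save("w1cal.npy",c,allow_pickle=True)
cv2.imwrite("pics/top1.png",eyes.read_camera("top")[:,:,::-1])
E
```

```text
[ 593.67143946 -130.51032197  200.04715772] [-3.14154831e+00 -4.89515502e-06  1.24907622e+00] [-3.58687060e-01  3.00886589e-01  1.49066377e+00  3.33388355e-06
  1.35008679e+00 -3.69676789e-02]
{'K': array([[327.19080223,   0.        , 276.95841693],
       [  0.        , 327.19080223, 202.78208724],
       [  0.        ,   0.        ,   1.        ]]), 'position': array([620.03197848, -50.8872007 , 342.36685308]), 'rotation': array([-0.33150444, -0.00053161, -0.32268631])}
```

View pics/w1.png

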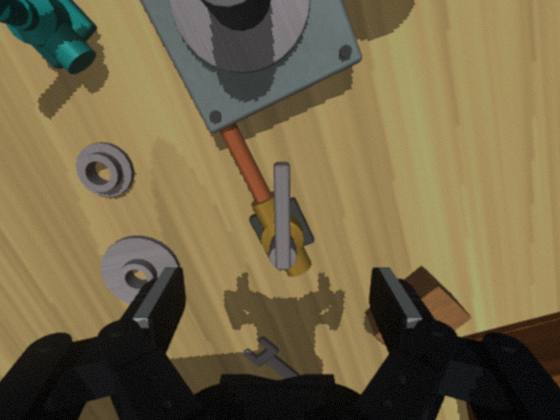

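The picture shows the vent lever from tip (281,163) to stem end (283,268), parallel to the tool's x axis. The tester corner is at upper left and the spanner is at (270,355).

```bash
python3 - <<'E'
from h import *
c=np.load("w1cal.npy",allow_pickle=True).item()
for n,r,cc,z in [("tipL",163,275,80),("tipR",163,289,80),("backL",268,276,80),("backR",268,290,80),("stem",250,283,80),("w58?",168,104,14),("w104",277,138,14),("bodycorners",200,292,50),("b",240,312,50),("pipe",127,229,25),("pipe2",200,262,25)]:
    print(n,np.round(at("wrist",(r,cc),z,c)[:2],1))
E
```

```text
tipL [ 600.9 -103.6]
tipR [ 611.7 -107.2]
backL [ 570.8 -195.9]
backR [ 582.9 -199.9]
stem [ 582.5 -180.6]
w58? [428.4 -66.3]
w104 [ 404.  -193.1]
bodycorners [ 602.6 -148.2]
b [ 608.7 -194. ]
pipe [566.5 -67.9]
pipe2 [ 572.  -146.8]
```

arm_command:
  motion:
    - [[0,0,-0.014,0,0.44,3,5],[0,0,0,0,0,4,5],[0,0,0,0,0,4,5],[0,0,0,0,0,2.4,5],[0,0,0,0,0,1.4,5],[0,0,0,0,0,0,1],[0,0,0,0,0,0,0.5],[0,0,0,0,0,0,0.5],[0,0,0,0,0,0,0.5],[0,0,0,0,0,0,0.5],[0,0,0,0,0,0,0.5]]
  grip_force: 40

```text
clock: 4.7
tcp_pos: [598.7, -132.1, 53.8]
orientation: [3.14, -0.0, 1.265]
force: [-2.3, 2.1, 5.2]
grip_width: 13.7
grip_force: 40.1
```

arm_command:
  motion:
    - [[0,0,0.13,-0.05,0.78,0,0.5],[0,0,0.13,-0.05,0.78,0,0.5],[0,0,0.13,-0.05,0.78,0,0.5],[0,0,0.13,-0.05,0.78,0,0.5],[0,0,0.13,-0.05,0.78,0,0.5],[0,0,0,0,0,0,0.5]]

```text
clock: 5.3
tcp_pos: [630.2, -155.9, 53.8]
orientation: [3.139, -0.001, 0.614]
force: [-3.2, -0.1, 6.2]
grip_width: 13.2
grip_force: 40.3
```

arm_command:
  motion:
    - [[0,0,0.13,-0.05,0.78,0,0.5],[0,0,0.13,-0.05,0.78,0,0.5],[0,0,0.13,-0.05,0.78,0,0.5],[0,0,0.12,-0.05,0.72,0,0.5],[0,0,0,0,0,0,0.5],[0,0,0,0,0,0,0.5],[0,0,0,0,0,0,0.5]]

```text
clock: 6.0
tcp_pos: [640.6, -183.7, 53.9]
orientation: [3.139, -0.002, 0.109]
force: [-2.1, -0.2, 5.2]
grip_width: 13.2
grip_force: 39.8
```

arm_command:
  motion:
    - [[0,0,0.05,-0.01,0.3,0,0.5],[0,0,0,0,0,0,0.5],[0,0,0,0,0,0,0.5]]

```text
clock: 6.3
tcp_pos: [640.2, -183.8, 53.8]
orientation: [-3.14, -0.0, 0.062]
force: [-3.8, 6.2, 8.0]
grip_width: 13.3
grip_force: 57.0
```

arm_command:
  motion:
    - [[0,0,0,0,0,0,4],[0,0,0,0,0,0,4],[0,0,0,0,0,0,6],[0,0,0,0,0,-4.2,8.5],[0,0,0,0,0,-4.2,8.5],[0,0,0,0,0,-4.2,8.5],[0,0,0,0,0,-4.2,8.5],[0,0,0,-0.4,-4.2,0,8.5],[0,0,0,-0.3,-4.2,0,8.5],[0,0,0,-0.3,-4.2,0,8.5],[0,0,0,-0.3,-4.2,0,8.5],[0,0,0,-0.3,-4.2,0,8.5]]

```text
clock: 7.5
tcp_pos: [611.9, 24.0, 220.0]
orientation: [3.141, -0.001, 0.055]
force: [0.2, -0.1, 0.1]
grip_width: 84.9
grip_force: 0.0
```

arm_command:
  motion:
    - [[0,0,0,0,0,0,8.5],[0,0,0,0,0,0,8.5]]

```text
clock: 7.7
tcp_pos: [612.1, 23.4, 220.0]
orientation: [3.141, -0.0, 0.058]
force: [-0.7, 0.9, 0.8]
grip_width: 85.2
grip_force: 0.0
```

```bash
python3 - <<'E'
from h import *
s=manip.sense();print(s["tcp_pos"],s["orientation"])
c=eyes.get_calibration("wrist");np.save("w2cal.npy",c,allow_pickle=True)
snap("wrist","w2")
for n in ("cap","t_handle","vent_lever"): print(n,[(d["pixel"],d["p"]) for d in finder.spot_in(n,"wrist")])
E
```

```text
[612.14088629  23.4426939  219.99735338] [ 3.14080392e+00 -3.11843621e-04  5.79787415e-02]
cap []
t_handle [([251.8, 63.8], 0.71), ([332.8, 226.0], 0.68)]
vent_lever [([194.2, 497.8], 0.88)]
```

View pics/w2.png

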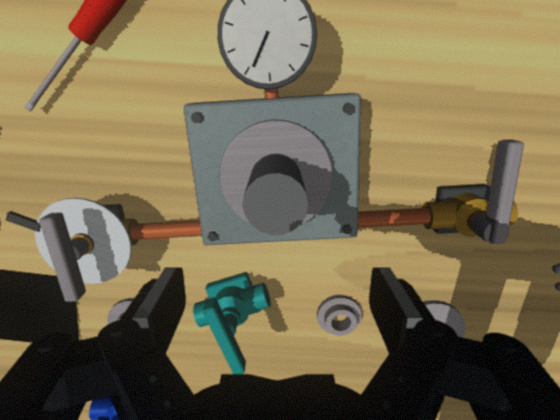

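The vent lever at (505,190) now points across the pipe, so the vent is shut. The cap's top face is centred at about col 275, row 204. The dial's tab is at (20,220).

```bash
python3 - <<'E'
from h import *
c=np.load("w2cal.npy",allow_pickle=True).item()
im=cv2.imread("pics/w2.png"); g=cv2.cvtColor(im,cv2.COLOR_BGR2GRAY); print(g[204,225:325:3].tolist(), g[165:245:3,275].tolist(), im[204,275],im[140,250])
f=lambda r,cc,z:np.round(at("wrist",(r,cc),z,c)[:2],1)
print("cap",f(204,275,130),"edges",f(204,243,130),f(204,308,130),"pan L,R,T",f(172,220,50),f(172,333,50),f(120,276,50))
a,b,d,e=[f(r,cc,40) for r,cc in [(104,185),(94,359),(236,359),(244,203)]]
print(a,b,d,e,"yaw",np.arctan2(*(a-e)[::-1]),np.arctan2(*(b-d)[::-1]),"ctr",(a+b+d+e)/4)
print("disc",f(239,83,45),"tab tip",f(214,8,45),"tabroot",f(225,37,45))
print("vent body",f(187,438,50))
E
```

```text
[116, 121, 123, 127, 126, 123, 99, 98, 97, 98, 97, 99, 97, 94, 94, 94, 94, 92, 93, 95, 91, 96, 96, 94, 95, 96, 94, 97, 73, 70, 73, 75, 71, 68] [39, 38, 42, 88, 98, 93, 97, 96, 93, 98, 95, 94, 96, 95, 96, 98, 97, 97, 96, 101, 96, 96, 92, 97, 118, 110, 163] [95 95 95] [133 131 136]
cap [615.   25.1] edges [613.7  49.1] [6.164e+02 3.000e-01] pan L,R,T [617.3  79.4] [623.6 -30.9] [669.8  27.5]
[678.8 114. ] [697.  -48.7] [552.5 -68.8] [533.4  99.4] yaw 0.10007720483122533 0.13821347297090375 ctr [615.425  23.975]
disc [534.6 225.7] tab tip [559.  299.4] tabroot [548.2 271.7]
vent body [ 614.3 -136.8]
```

arm_command:
  motion:
    - [[0,0,0,0.25,-0.15,2.4,8.5],[0,0,0,0,0,4,8.5],[0,0,0,0,0,4,8.5],[0,0,0,0,0,2,8.5],[0,0,0,0,0,1,8.5],[0,0,0,0,0,0,5],[0,0,0,0,0,0,4.5],[0,0,0,0,0,0,4.5],[0,0,0,0,0,0,4.5],[0,0,0,0,0,0,4.5],[0,0,0,0,0,0,4.5],[0,0,0,0,0,0,4.5]]
  grip_force: 40

```text
clock: 9.1
tcp_pos: [616.3, 24.2, 88.3]
orientation: [3.141, -0.004, 0.056]
force: [1.2, -0.9, 4.9]
grip_width: 51.3
grip_force: 42.3
```

arm_command:
  motion:
    - [[0,0,0,0,0,-2.5,4.5],[0,0,0,0,0,-4.5,4.5],[0,0,0,0,0,-4.5,4.5],[0,0,0,-2.39,-3.96,0,4.5],[0,0,0,-2.39,-3.96,0,4.5],[0,0,0,-2.39,-3.96,0,4.5],[0,0,0,-2.39,-3.96,0,4.5],[0,0,0,-2.39,-3.96,0,4.5],[0,0,0,-2.39,-3.96,0,4.5],[0,0,0,-2.39,-3.96,0,4.5],[0,0,0,-2.39,-3.96,0,4.5]]

```text
clock: 10.2
tcp_pos: [403.9, 331.3, 200.7]
orientation: [3.141, 0.001, 0.056]
force: [0.0, 0.2, -1.6]
grip_width: 51.1
grip_force: 42.2
```

arm_command:
  motion:
    - [[0,0,0,0,0,4.5,4.5],[0,0,0,0,0,4.5,4.5],[0,0,0,0,0,4,4.5],[0,0,0,0,0,2,4.5],[0,0,0,0,0,0.5,4.5],[0,0,0,0,0,0,4.5],[0,0,0,0,0,0,4.5]]

```text
clock: 10.9
tcp_pos: [407.2, 330.9, 47.5]
orientation: [-3.14, -0.003, 0.056]
force: [0.6, -0.2, -1.0]
grip_width: 51.2
grip_force: 42.2
```

```bash
python3 - <<'E'
from h import *
s=manip.sense();print(s["tcp_pos"],s["orientation"],s["grip_width"],s["force"])
im=snap("side","s2"); cv2.imwrite("pics/s2z.png",cv2.resize(im[120:380,180:450,::-1],None,fx=2.3,fy=2.3,interpolation=cv2.INTER_CUBIC))
E
```

```text
[407.20808529 330.89417871  47.5298266 ] [-3.14018361e+00 -2.66839509e-03  5.57642654e-02] 51.235047274243996 [ 0.55435657 -0.19428285 -0.96730511]
```

View pics/s2z.png

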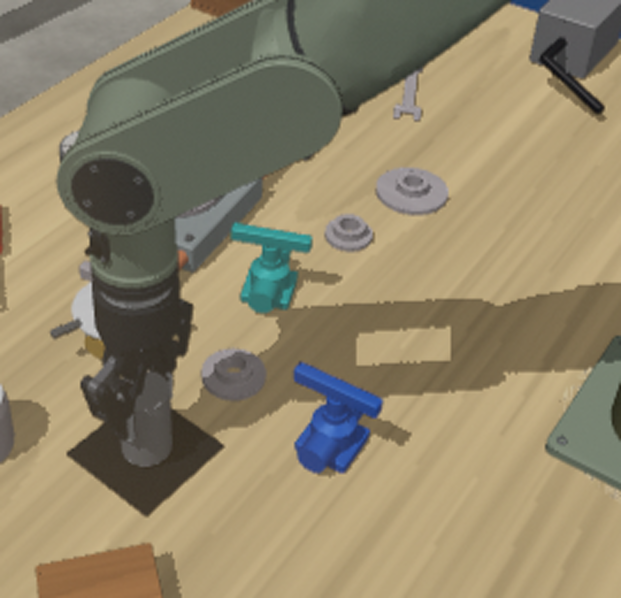

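The cap hangs just above the mat's centre at (147,450), and all three weights are in view. I'll lower it and release.

arm_command:
  motion:
    - [[0,0,0,0,0,0.4,4.5],[0,0,0,0,0,0.2,4.5],[0,0,0,0,0,0,4.5],[0,0,0,0,0,0,6],[0,0,0,0,0,0,7.5],[0,0,0,0,0,0,8],[0,0,0,0,0,-2,8.2],[0,0,0,0,0,-4,8.2],[0,0,0,0,0,-4,8.2],[0,0,0,0,0,-4,8.2]]

```text
clock: 11.95
tcp_pos: [405.5, 329.8, 181.1]
orientation: [3.141, 0.001, 0.056]
force: [-0.3, 0.8, 0.1]
grip_width: 82.1
grip_force: 0.0
```

arm_command:
  motion:
    - [[0,0,0,-0.25,4.33,0,8.2],[0,0,0,-0.25,4.33,0,8.2],[0,0,0,-0.25,4.33,0,8.2],[0,0,0,-0.25,4.33,0,8.2],[0,0,0,-0.25,4.33,0,8.2],[0,0,0,-0.25,4.33,0,8.2],[0,0,0,-0.25,4.33,0,8.2],[0,0,0,-0.25,4.33,0,8.2],[0,0,0,-0.25,4.33,0,8.2],[0,0,0,-0.25,4.33,0,8.2],[0,0,0,-0.25,4.33,0,8.2],[0,0,0,-0.25,4.33,0,8.2]]

```text
clock: 13.15
tcp_pos: [404.6, -192.1, 180.1]
orientation: [-3.142, -0.0, 0.055]
force: [1.1, -0.3, 0.4]
grip_width: 81.5
grip_force: 0.0
```

arm_command:
  motion:
    - [[0,0,0,0,0,0,8.2],[0,0,0,0,0,0,8.2]]

```text
clock: 13.35
tcp_pos: [404.6, -190.9, 179.8]
orientation: [-3.141, 0.001, 0.053]
force: [-0.3, 1.1, -0.5]
grip_width: 81.9
grip_force: 0.0
```

```bash
cat >> h.py <<'E'
def weights(cal,cam="wrist"):
    return [(np.round(d["pixel"],1).tolist(),round(d["p"],2),np.round(at(cam,d["pixel"],12,cal)[:2],1).tolist()) for d in finder.spot_in("weight_92",cam) if d["p"]>.35]
E
python3 - <<'E'
from h import *
s=manip.sense();print(s["tcp_pos"],s["orientation"])
c=eyes.get_calibration("wrist");np.save("w3cal.npy",c,allow_pickle=True)
w=snap("wrist","w3"); print(weights(c))
t=snap("top","t3"); print(weights(None,"top"))
cv2.imwrite("pics/c3.png",np.vstack([w,t[:180]])[:,:,::-1])
E
```

```text
[ 404.56886991 -190.90493897  179.77744904] [-3.14059442e+00  5.48929298e-04  5.31415893e-02]
[([172.3, 274.7], 0.78, [412.9, -188.1])]
[([259.2, 226.5], 0.67, [400.0, 194.4]), ([252.0, 315.4], 0.63, [426.4, -47.4]), ([251.8, 364.4], 0.46, [430.7, -180.9]), ([249.3, 181.5], 0.36, [423.5, 318.4])]
```

View pics/w3.png

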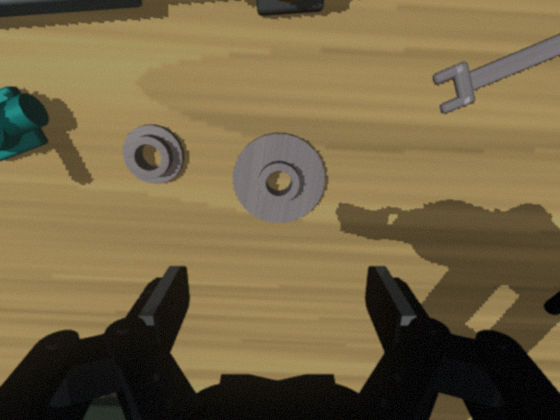

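View pics/t3.png

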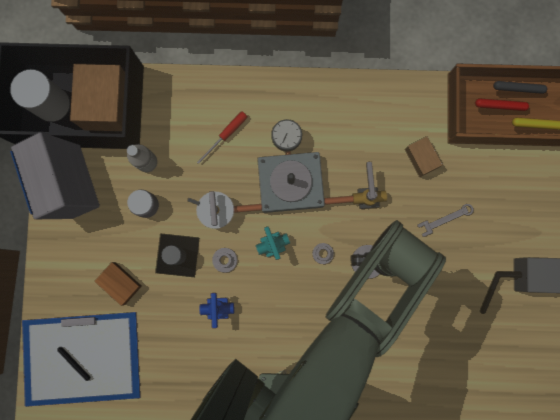

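Full view: the post is bare at (290,180), the cap stands on the mat at (172,255), and there are exactly three weights. In the wrist view, the wide one is at (280,177) and the small one at (155,154). Next I'll measure sizes and positions.

```bash
cat >> h.py <<'E'
def rings(im,cal):
    "grey blobs (flange outline) -> (centre, diameter); RGB image"
    h=cv2.cvtColor(im,cv2.COLOR_RGB2HSV); m=((h[:,:,1]<55)&(h[:,:,2]>60)).astype(np.uint8)*255
    m=cv2.morphologyEx(m,cv2.MORPH_CLOSE,np.ones((5,5)));out=[]
    for k in cv2.findContours(m,cv2.RETR_EXTERNAL,cv2.CHAIN_APPROX_NONE)[0]:
        if cv2.contourArea(k)<1200: continue
        p=cv2.convexHull(k)[:,0,:]; W=np.array([at("wrist",(y,x),7,cal)[:2] for x,y in p])
        (cx,cy),(a,b),_=cv2.fitEllipse(W.astype(np.float32))
        if 40<a and b<130: out.append(([round(float(v),1) for v in (cx,cy)],round(a,1),round(b,1)))
    return out
E
python3 - <<'E'
from h import *
c=np.load("w3cal.npy",allow_pickle=True).item()
im=cv2.imread("pics/w3.png")[:,:,::-1]
print(rings(im,c), im[160,260],im[300,300])
print("hole",at("wrist",(181,281),20,c)[:2])
# post top
c=np.load("w2cal.npy",allow_pickle=True).item()
t=cv2.imread("pics/t3.png"); print(at("top",(180,291),122)[:2], at("top",(176,292),122)[:2])
E
```

```text
[([404.4, -192.4], 91.2, 91.5), ([423.0, -69.0], 57.2, 57.5)] [130 127 128] [151 128  85]
hole [ 406.64306899 -194.49746309]
[604.52472721  25.03566228] [614.92497476  22.75897771]
```

arm_command:
  motion:
    - [[0,0,0,0,0.16,3,6.2],[0,0,0,0,0,4.5,6.2],[0,0,0,0,0,4.5,6.2],[0,0,0,0,0,3,6.2],[0,0,0,0,0,1.6,6.2],[0,0,0,0,0,0.6,6.2],[0,0,0,0,0,0,6.2],[0,0,0,0,0,0,6.2]]
  grip_force: 60

```text
clock: 14.35
tcp_pos: [406.1, -192.1, 9.1]
orientation: [3.14, -0.002, 0.057]
force: [0.3, -0.3, 0.0]
grip_width: 62.1
grip_force: 0.0
```

arm_command:
  motion:
    - [[0,0,0,-0.1,0,0.2,5],[0,0,0,0,0,0,3.8],[0,0,0,0,0,0,3.5],[0,0,0,0,0,0,3.5],[0,0,0,0,0,0,3.5],[0,0,0,0,0,0,3.5],[0,0,0,0,0,0,3.5]]

```text
clock: 15.05
tcp_pos: [404.9, -192.3, 7.6]
orientation: [3.141, -0.002, 0.055]
force: [-1.3, 3.2, 7.4]
grip_width: 38.2
grip_force: 59.3
```

arm_command:
  motion:
    - [[0,0,0,0,0,-1,3.5],[0,0,0,0,0,-4,3.5],[0,0,0,0,0,-4,3.5],[0,0,0,0,0,-4,3.5],[0,0,0,0,0,-4,3.5],[0,0,0,2.28,-3.5,0,3.5],[0,0,0,2.28,-3.5,0,3.5],[0,0,0,2.28,-3.5,0,3.5],[0,0,0,2.28,-3.5,0,3.5],[0,0,0,2.28,-3.5,0,3.5],[0,0,0,2.28,-3.5,0,3.5]]

```text
clock: 16.15
tcp_pos: [528.5, 27.0, 175.7]
orientation: [3.142, 0.002, 0.056]
force: [0.9, -0.8, -4.4]
grip_width: 37.9
grip_force: 62.6
```

arm_command:
  motion:
    - [[0,0,0,0,0,0,3.5],[0,0,0,0,0,0,3.5],[0,0,0,0,0,0,3.5]]

```text
clock: 16.45
tcp_pos: [527.8, 24.8, 175.5]
orientation: [3.141, 0.002, 0.055]
force: [0.1, 0.2, -4.8]
grip_width: 38.3
grip_force: 62.7
```

```bash
python3 - <<'E'
from h import *
s=manip.sense();print(s["tcp_pos"],s["orientation"],s["force"])
c=eyes.get_calibration("wrist");np.save("w4cal.npy",c,allow_pickle=True)
w=snap("wrist","w4")
E
```

```text
[527.77846866  24.80080591 175.52037256] [3.14133515e+00 1.97750199e-03 5.53821263e-02] [ 0.13797248  0.23274394 -4.81065271]
```

View pics/w4.png

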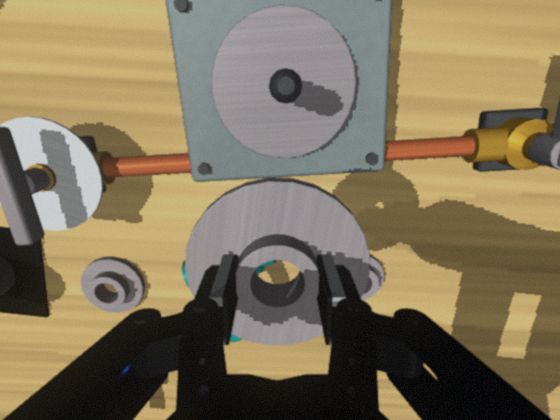

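The weight is held level with its hub between the pads. The flange spans cols 186–370 and rows 179–344. The post top is at (286,86), with the pan concentric around it.

```bash
python3 - <<'E'
from h import *
c=np.load("w4cal.npy",allow_pickle=True).item()
im=cv2.imread("pics/w4.png"); g=cv2.cvtColor(im,cv2.COLOR_BGR2GRAY)
print(c["position"])
f=lambda r,cc,z:np.round(at("wrist",(r,cc),z,c)[:2],1)
# post mask (dark) near (86,286)
m=(g[60:112,262:312]<75).astype(np.uint8); n,l,st,ce=cv2.connectedComponentsWithStats(m)
k=l[26,24]; print("post blob",st[k],ce[k]+[262,60])
for r in range(66,108,4): print(r,g[r,266:310:2].tolist())
# pan edges: lines of columns through the circle
pan=[(82,212),(82,355),(5,284),(158,284)]
P=[f(r,x,50) for r,x in pan]; print("pan",P)
# flange outline, z=176
F=[f(r,x,175.9) for r,x in [(258,186),(258,370),(179,278),(215,203),(215,353)]]
print("flange",F)
A=np.array(F);sol=np.linalg.lstsq(np.c_[2*A,np.ones(5)],(A**2).sum(1),rcond=None)[0];print("ctr",sol[:2],"R",np.sqrt(sol[2]+(sol[:2]**2).sum()))
print("hubtop",f(268,278,187.9))
E
```

```text
[611.59574843  29.62955794 317.6517601 ]
post blob [   0    0   50   52 1880] [286.7537234   85.38723404]
66 [157, 151, 151, 152, 152, 153, 148, 150, 151, 153, 148, 151, 151, 152, 150, 149, 148, 150, 153, 146, 147, 151]
70 [152, 148, 150, 150, 150, 120, 83, 60, 46, 45, 40, 43, 49, 61, 119, 155, 147, 149, 147, 147, 148, 150]
74 [146, 146, 146, 125, 68, 48, 53, 55, 53, 49, 51, 47, 42, 43, 36, 44, 99, 143, 146, 147, 146, 148]
78 [151, 147, 101, 50, 44, 54, 65, 63, 75, 82, 76, 81, 65, 47, 40, 36, 40, 76, 143, 150, 146, 148]
82 [150, 141, 62, 52, 55, 60, 73, 83, 79, 74, 79, 73, 80, 77, 48, 34, 34, 43, 78, 87, 87, 86]
86 [151, 118, 48, 50, 52, 60, 76, 79, 75, 79, 76, 78, 77, 75, 61, 38, 39, 35, 73, 89, 90, 88]
90 [147, 143, 72, 47, 49, 56, 70, 81, 79, 75, 78, 76, 77, 70, 43, 39, 37, 45, 79, 90, 86, 86]
94 [148, 149, 121, 47, 50, 46, 48, 44, 64, 62, 65, 59, 45, 46, 38, 36, 42, 71, 86, 86, 86, 85]
98 [152, 149, 148, 146, 101, 47, 47, 42, 43, 44, 40, 40, 38, 39, 41, 53, 85, 86, 82, 81, 81, 85]
102 [147, 145, 148, 146, 149, 145, 126, 103, 81, 59, 50, 60, 79, 88, 92, 84, 82, 86, 89, 84, 81, 84]
106 [143, 139, 144, 148, 142, 145, 141, 141, 138, 143, 140, 141, 145, 140, 123, 123, 92, 94, 92, 86, 84, 82]
pan [array([614.5,  79.5]), array([620.5, -30.1]), array([669.1,  27.5]), array([558.7,  20.7])]
flange [array([531.9,  69.5]), array([536.7, -20. ]), array([574.,  27.]), array([554.8,  60.8]), array([558.6,  -8.8])]
ctr [528.70092804  24.45793674] R 45.033176219387585
hubtop [535.8  24.9]
```

```bash
python3 - <<'E'
from h import *
c=np.load("w4cal.npy",allow_pickle=True).item()
f=lambda r,cc,z:np.round(at("wrist",(r,cc),z,c)[:2],1)
print(f(86,285.5,122), f(86,285.5,112), "hub ring", f(258,278,187.9))
E
```

```text
[613.8  24.8] [614.   24.5] hub ring [540.9  25.2]
```

arm_command:
  motion:
    - [[0,0,0,4.25,0.23,0,3.5],[0,0,0,4.26,0.23,0,3.5],[0,0,0,0,0,0,3.5],[0,0,0,0,0,0,3.5]]

```text
clock: 16.9
tcp_pos: [613.9, 24.1, 175.1]
orientation: [-3.141, 0.002, 0.054]
force: [0.7, -0.1, -4.4]
grip_width: 38.0
grip_force: 62.7
```

arm_command:
  motion:
    - [[0,0,0,0,0,2,3.5],[0,0,0,0,0,2,3.5],[0,0,0,0,0,1,3.5],[0,0,0,0,0,1,3.5],[0,0,0,0,0,0,3.5],[0,0,0,0,0,0,3.5]]

```text
clock: 17.5
tcp_pos: [614.4, 25.3, 116.7]
orientation: [3.141, -0.001, 0.056]
force: [0.1, -0.5, -4.3]
grip_width: 38.1
grip_force: 62.7
```

arm_command:
  motion:
    - [[0,0,0,-0.05,0,2,3.5],[0,0,0,0,0,2,3.5],[0,0,0,0,0,1,3.5],[0,0,0,0,0,0.5,3.5],[0,0,0,0,0,0.3,3.5],[0,0,0,0,0,0,3.5],[0,0,0,0,0,0,3.5]]

```text
clock: 18.2
tcp_pos: [614.6, 25.4, 59.1]
orientation: [3.141, -0.002, 0.056]
force: [0.4, -1.0, -4.5]
grip_width: 38.0
grip_force: 62.7
```

arm_command:
  motion:
    - [[0,0,0,0,0,0.15,3.5],[0,0,0,0,0,0.05,3.5],[0,0,0,0,0,0,5],[0,0,0,0,0,0,6.2],[0,0,0,0,0,0,6.2],[0,0,0,0,0,-2,6.2],[0,0,0,0,0,-4,6.2],[0,0,0,0,0,-4.2,6.2],[0,0,0,0,0,-4,6.2]]

```text
clock: 19.1
tcp_pos: [613.7, 25.5, 199.8]
orientation: [3.142, -0.0, 0.056]
force: [1.2, -0.7, -0.4]
grip_width: 62.1
grip_force: 0.0
```

arm_command:
  motion:
    - [[0,0,0,-3.43,-3.09,0.33,6.2],[0,0,0,-3.43,-3.09,0.33,6.2],[0,0,0,-3.43,-3.09,0.33,6.2],[0,0,0,-3.43,-3.09,0.33,6.2],[0,0,0,-3.43,-3.09,0.33,6.2],[0,0,0,-3.43,-3.09,0.33,6.2],[0,0,0,0,0,0,6.2],[0,0,0,0,0,0,6.2],[0,0,0,0,0,0,6.2]]

```text
clock: 20.0
tcp_pos: [399.1, 198.9, 178.9]
orientation: [3.142, -0.002, 0.055]
force: [-0.1, -0.4, -0.2]
grip_width: 62.2
grip_force: 0.0
```

```bash
python3 - <<'E'
from h import *
s=manip.sense();print(s["tcp_pos"],s["orientation"])
c=eyes.get_calibration("wrist");np.save("w5cal.npy",c,allow_pickle=True)
w=snap("wrist","w5"); print(rings(w,c),weights(c))
E
```

```text
[399.06850571 198.86027733 178.92881209] [ 3.14156800e+00 -1.92774733e-03  5.53922550e-02]
[([381.4, 371.2], 64.7, 65.0), ([397.5, 200.0], 67.1, 67.6), ([422.6, -67.1], 56.7, 62.8), ([536.9, 229.4], 113.9, 114.5)] [([168.7, 543.1], 0.88, [425.6, -57.0]), ([170.3, 279.3], 0.61, [410.2, 197.2])]
```

arm_command:
  motion:
    - [[0,0,0,-0.15,-0.12,3,6.2],[0,0,0,0,0,4.5,6.2],[0,0,0,0,0,4.5,6.2],[0,0,0,0,0,3,6.2],[0,0,0,0,0,1.6,6.2],[0,0,0,0,0,0.5,6.2],[0,0,0,0,0,0,6.2],[0,0,0,0,0,0,5],[0,0,0,0,0,0,3.8],[0,0,0,0,0,0,3.5],[0,0,0,0,0,0,3.5],[0,0,0,0,0,0,3.5]]

```text
clock: 21.3
tcp_pos: [398.1, 200.4, 9.1]
orientation: [-3.141, -0.004, 0.056]
force: [-0.9, -1.6, 6.6]
grip_width: 37.4
grip_force: 59.8
```

arm_command:
  motion:
    - [[0,0,0,0,0,0,3.5],[0,0,0,0,0,0,3.5]]

```text
clock: 21.5
tcp_pos: [398.1, 200.5, 9.1]
orientation: [-3.141, -0.004, 0.056]
force: [-0.2, -1.8, 5.6]
grip_width: 37.5
grip_force: 59.8
```

arm_command:
  motion:
    - [[0,0,0,0,0,-1,3.5],[0,0,0,0,0,-4,3.5],[0,0,0,0,0,-4,3.5],[0,0,0,0,0,-4,3.5],[0,0,0,0,0,-4,3.5],[0,0,0,2.38,3.65,0,3.5],[0,0,0,2.38,3.65,0,3.5],[0,0,0,2.38,3.65,0,3.5],[0,0,0,2.38,3.65,0,3.5],[0,0,0,2.38,3.65,0,3.5],[0,0,0,0,0,0,3.5],[0,0,0,0,0,0,3.5]]

```text
clock: 22.7
tcp_pos: [525.1, 24.0, 177.4]
orientation: [-3.141, 0.001, 0.054]
force: [-0.5, -0.4, -3.5]
grip_width: 37.5
grip_force: 61.6
```

arm_command:
  motion:
    - [[0,0,0,0,0,0,3.5],[0,0,0,0,0,0,3.5]]

```text
clock: 22.9
tcp_pos: [524.3, 25.8, 177.2]
orientation: [-3.141, 0.001, 0.057]
force: [0.6, -0.7, -2.6]
grip_width: 37.2
grip_force: 61.6
```

```bash
python3 - <<'E'
from h import *
s=manip.sense();print(s["tcp_pos"],s["orientation"],s["force"],s["grip_width"])
c=eyes.get_calibration("wrist");np.save("w6cal.npy",c,allow_pickle=True)
w=snap("wrist","w6")
E
```

```text
[524.2800949   25.7982207  177.21762835] [-3.14117786e+00  7.55897597e-04  5.73839929e-02] [ 0.57988546 -0.68169591 -2.6419943 ] 37.21869490622816
```

View pics/w6.png

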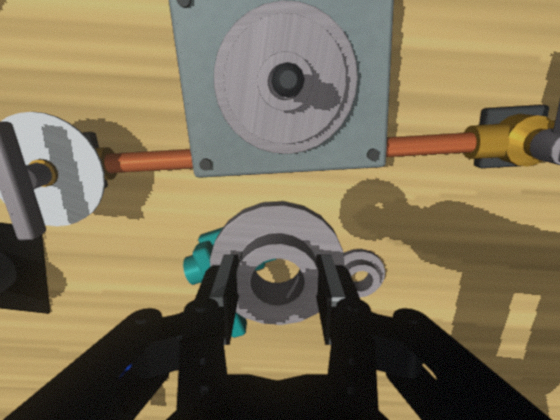

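weight_92 sits flat and centred on the pan at (286,79). weight_68 is held level, with its flange top edge at row 202.

```bash
python3 - <<'E'
from h import *
c=np.load("w6cal.npy",allow_pickle=True).item()
f=lambda r,cc,z:at("wrist",(r,cc),z,c)[:2]
print("post",f(79.5,287,122),"flange top",f(202,278,176), "bottom",f(323,278,176))
print("L,R at row 235",f(235,217,176),f(235,338,176))
A=np.array([f(r,x,176) for r,x in [(202,278),(235,217),(235,338),(323,278),(212,245),(212,310)]])
s=np.linalg.lstsq(np.c_[2*A,np.ones(len(A))],(A**2).sum(1),rcond=None)[0];print(s[:2],np.sqrt(s[2]+(s[:2]**2).sum()))
E
```

```text
post [613.93043242  25.28982783] flange top [559.03716048  27.3993353 ] bottom [491.28916364  23.49920101]
L,R at row 235 [540.68198678  55.66305682] [543.95232188  -2.3118427 ]
[524.79772336  25.68698637] 33.63686101191398
```

arm_command:
  motion:
    - [[0,0,0,4.45,0.29,0,3.5],[0,0,0,4.45,0.29,0,3.5],[0,0,0,0,0,0,3.5],[0,0,0,0,0,0,3.5],[0,0,0,0,0,0,3.5],[0,0,0,0,0,2,3.5],[0,0,0,0,0,2,3.5],[0,0,0,0,0,1,3.5],[0,0,0,0,0,1,3.5],[0,0,0,0,0,0,3.5],[0,0,0,0,0,0,3.5]]

```text
clock: 24.05
tcp_pos: [614.7, 23.8, 117.9]
orientation: [3.141, -0.001, 0.056]
force: [0.6, 0.4, -2.8]
grip_width: 37.4
grip_force: 61.6
```

arm_command:
  motion:
    - [[0,0,0,-0.05,-0.08,1.5,3.5],[0,0,0,0,0,1.2,3.5],[0,0,0,0,0,0.7,3.5],[0,0,0,0,0,0.3,3.5],[0,0,0,0,0,0,3.5],[0,0,0,0,0,0,3.5]]

```text
clock: 24.65
tcp_pos: [614.2, 24.6, 80.3]
orientation: [3.142, -0.001, 0.056]
force: [-0.3, -0.9, -1.7]
grip_width: 37.6
grip_force: 61.6
```

arm_command:
  motion:
    - [[0,0,0,0,0,0.12,3.5],[0,0,0,0,0,0,3.5],[0,0,0,0,0,0,5],[0,0,0,0,0,0,6.2],[0,0,0,0,0,0,6.2],[0,0,0,0,0,-2,6.2],[0,0,0,0,0,-4,6.2],[0,0,0,0,0,-4,6.2],[0,0,0,0,0,-2,6.2]]

```text
clock: 25.55
tcp_pos: [616.2, 24.4, 204.0]
orientation: [3.14, -0.007, 0.056]
force: [0.2, 0.2, 0.7]
grip_width: 61.7
grip_force: 0.0
```

arm_command:
  motion:
    - [[0,0,0,-3.94,1.65,0.44,6.2],[0,0,0,-3.94,1.65,0.44,6.2],[0,0,0,-3.94,1.65,0.44,6.2],[0,0,0,-3.94,1.65,0.44,6.2],[0,0,0,-3.94,1.65,0.44,6.2],[0,0,0,0,0,0,6.2],[0,0,0,0,0,0,6.2],[0,0,0,0,0,0,6.2]]

```text
clock: 26.35
tcp_pos: [423.2, -69.0, 178.1]
orientation: [3.141, -0.003, 0.056]
force: [0.3, 0.8, -0.0]
grip_width: 61.7
grip_force: 0.0
```

```bash
python3 - <<'E'
from h import *
s=manip.sense();print(s["tcp_pos"],s["orientation"])
c=eyes.get_calibration("wrist");np.save("w7cal.npy",c,allow_pickle=True)
w=snap("wrist","w7"); print(rings(w,c),weights(c))
E
```

```text
[423.20333475 -69.00936044 178.06325913] [ 3.14077559e+00 -2.56369254e-03  5.58973711e-02]
[([423.0, -68.8], 57.1, 57.4)] []
```

arm_command:
  motion:
    - [[0,0,0,0,0,3,6.2],[0,0,0,0,0,4.5,6.2],[0,0,0,0,0,4.5,6.2],[0,0,0,0,0,3,6.2],[0,0,0,0,0,1.6,6.2],[0,0,0,0,0,0.4,6.2],[0,0,0,0,0,0,6.2],[0,0,0,0,0,0,5],[0,0,0,0,0,0,3.8],[0,0,0,0,0,0,3.5],[0,0,0,0,0,0,3.5],[0,0,0,0,0,0,3.5]]

```text
clock: 27.65
tcp_pos: [423.5, -69.2, 8.9]
orientation: [3.14, -0.003, 0.056]
force: [-0.7, 1.1, 5.9]
grip_width: 37.9
grip_force: 59.7
```

arm_command:
  motion:
    - [[0,0,0,0,0,0,3.5],[0,0,0,0,0,0,3.5]]

```text
clock: 27.85
tcp_pos: [423.5, -69.2, 8.9]
orientation: [3.14, -0.003, 0.056]
force: [-0.1, 1.4, 5.4]
grip_width: 38.9
grip_force: 59.7
```

arm_command:
  motion:
    - [[0,0,0,0,0,-1,3.5],[0,0,0,0,0,-4,3.5],[0,0,0,0,0,-4,3.5],[0,0,0,0,0,-4,3.5],[0,0,0,0,0,-4,3.5],[0,0,0,3.62,-2.94,0,3.5],[0,0,0,3.62,-2.94,0,3.5],[0,0,0,3.62,-2.94,0,3.5],[0,0,0,0,0,0,3.5],[0,0,0,0,0,0,3.5],[0,0,0,0,0,0,3.5]]

```text
clock: 28.95
tcp_pos: [524.3, 25.0, 177.0]
orientation: [3.141, 0.001, 0.056]
force: [-0.4, 0.2, -1.4]
grip_width: 37.9
grip_force: 61.5
```

```bash
python3 - <<'E'
from h import *
s=manip.sense();print(s["tcp_pos"],s["orientation"],s["force"],s["grip_width"])
c=eyes.get_calibration("wrist");np.save("w8cal.npy",c,allow_pickle=True)
w=snap("wrist","w8")
E
```

```text
[524.25577919  24.99088823 176.99543463] [3.14136891e+00 1.25319175e-03 5.56473165e-02] [-0.3961748   0.20041911 -1.37345846] 37.87954409450229
```

View pics/w8.png

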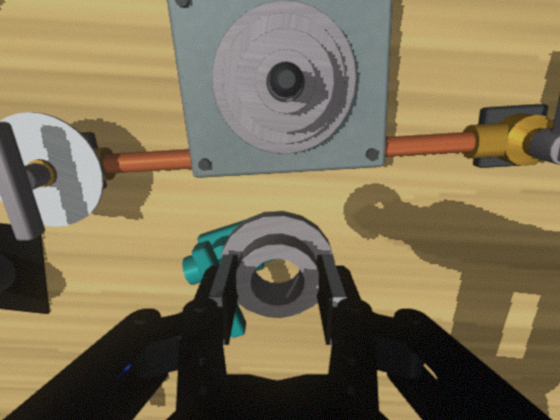

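Both lower weights sit home and concentric at (286,79). weight_58 is held level, with its flange top edge at row 211.

```bash
python3 - <<'E'
from h import *
c=np.load("w8cal.npy",allow_pickle=True).item()
f=lambda r,cc,z:at("wrist",(r,cc),z,c)[:2]
A=np.array([f(r,x,176) for r,x in [(211,278),(245,223),(245,332),(317,278)]])
s=np.linalg.lstsq(np.c_[2*A,np.ones(len(A))],(A**2).sum(1),rcond=None)[0];print(s[:2],np.sqrt(s[2]+(s[:2]**2).sum()),f(79.5,286.5,122))
E
```

```text
[524.81288165  24.87278948] 29.447322157739404 [613.86599064  24.57222558]
```

arm_command:
  motion:
    - [[0,0,0,4.45,0.26,0,3.5],[0,0,0,4.45,0.26,0,3.5],[0,0,0,0,0,0,3.5],[0,0,0,0,0,0,3.5],[0,0,0,0,0,0,3.5],[0,0,0,0,0,2,3.5],[0,0,0,0,0,2,3.5],[0,0,0,0,0,1,3.5],[0,0,0,0,0,1,3.5],[0,0,0,0,0,0,3.5],[0,0,0,0,0,0,3.5]]

```text
clock: 30.1
tcp_pos: [614.7, 25.0, 117.7]
orientation: [3.141, -0.001, 0.056]
force: [0.1, -0.7, -2.2]
grip_width: 38.2
grip_force: 61.5
```

arm_command:
  motion:
    - [[0,0,0,-0.05,0,0.8,3.5],[0,0,0,0,0,0.6,3.5],[0,0,0,0,0,0.3,3.5],[0,0,0,0,0,0,3.5],[0,0,0,0,0,0,3.5]]

```text
clock: 30.6
tcp_pos: [614.0, 25.1, 100.0]
orientation: [-3.142, 0.0, 0.056]
force: [0.7, -0.1, -2.0]
grip_width: 37.8
grip_force: 61.5
```

Target TCP z is about 98.9.

arm_command:
  motion:
    - [[0,0,0,0,0,0.14,3.5],[0,0,0,0,0,0,3.5],[0,0,0,0,0,0,5],[0,0,0,0,0,0,6.2],[0,0,0,0,0,0,6.2],[0,0,0,0,0,-2,6.2],[0,0,0,0,0,-4,6.2],[0,0,0,0,0,-4,6.2]]

```text
clock: 31.4
tcp_pos: [613.1, 25.2, 198.8]
orientation: [-3.141, 0.002, 0.056]
force: [0.5, -0.5, 0.7]
grip_width: 62.2
grip_force: 0.0
```

arm_command:
  motion:
    - [[0,0,0,-2.44,-4.08,-0.42,6.2],[0,0,0,-2.44,-4.08,-0.42,6.2],[0,0,0,-2.44,-4.08,-0.42,6.2],[0,0,0,-2.44,-4.08,-0.42,6.2],[0,0,0,-2.44,-4.08,-0.42,6.2],[0,0,0,0,0,0,6.2],[0,0,0,0,0,0,6.2],[0,0,0,0,0,0,6.2]]

```text
clock: 32.2
tcp_pos: [481.4, 221.3, 219.8]
orientation: [3.141, -0.001, 0.055]
force: [-0.3, -0.3, -0.3]
grip_width: 62.3
grip_force: 0.0
```

```bash
python3 - <<'E'
from h import *
s=manip.sense();print(s["tcp_pos"],s["orientation"])
c=eyes.get_calibration("wrist");np.save("w9cal.npy",c,allow_pickle=True)
w=snap("wrist","w9"); print([(d["pixel"],d["p"]) for d in finder.spot_in("t_handle","wrist")])
E
```

```text
[481.43380288 221.305703   219.79084494] [ 3.14113646e+00 -6.51494071e-04  5.51974628e-02]
[([135.3, 273.6], 0.87), ([233.7, 433.4], 0.8), ([357.9, 273.9], 0.59)]
```

View pics/w9.png

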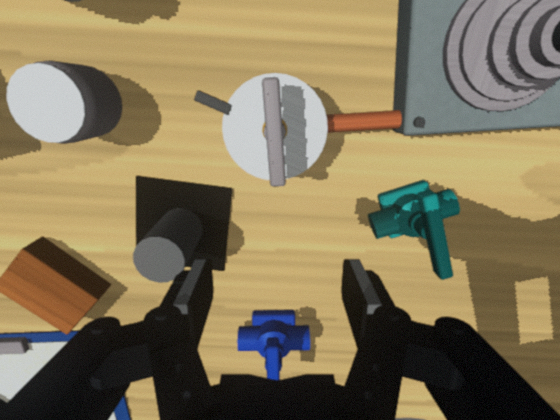

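The T-handle runs from (271,78) to (277,186), the dial is centred at about (275,127), and the tab runs from root (230,108) to tip (197,96). The stack at upper right looks nested.

```bash
python3 - <<'E'
from h import *
c=np.load("w9cal.npy",allow_pickle=True).item()
f=lambda r,cc,z:at("wrist",(r,cc),z,c)[:2]
im=cv2.imread("pics/w9.png"); g=cv2.cvtColor(im,cv2.COLOR_BGR2GRAY)
a,b=f(79,271,88),f(185,277.5,88); print("handle",a,b,"ctr",(a+b)/2,"len",np.linalg.norm(a-b),"yaw",np.arctan2(*(a-b)[::-1]))
D=np.array([f(r,x,46) for r,x in [(125,222),(128,327),(72.5,290),(180,262),(160,236),(90,315)]])
s=np.linalg.lstsq(np.c_[2*D,np.ones(len(D))],(D**2).sum(1),rcond=None)[0];d=s[:2];print("disc",d,np.sqrt(s[2]+d@d))
m=(g[85:120,188:232]<90).astype(np.uint8); n,l,st,ce=cv2.connectedComponentsWithStats(m)
k=1+st[1:,4].argmax(); print(st[k],ce[k]); ys,xs=np.where(l==k)
P=np.array([f(y+85,x+188,45) for y,x in zip(ys,xs)]); vx=cv2.fitLine(P.astype(np.float32),cv2.DIST_L2,0,.01,.01).ravel()
print("tab line yaw",np.arctan2(vx[1],vx[0]),"centroid",P.mean(0),"yaw from disc ctr",np.arctan2(*(P.mean(0)-d)[::-1]),"from handle ctr",np.arctan2(*(P.mean(0)-(a+b)/2)[::-1]))
E
```

```text
handle [573.28335546 230.94369183] [487.44235382 221.13075418] ctr [530.36285464 226.037223  ] len 86.40006543397722 yaw 0.11382118595117417
disc [530.92819808 225.72609805] 50.28535110392757
[  7   6  36  23 347] [24.52161383 16.92507205]
tab line yaw 1.2173303 centroid [551.79078965 284.80905898] yaw from disc ctr 1.2313564981169725 from handle ctr 1.2211786428397797
```

arm_command:
  motion:
    - [[0,0,0,4.07,-0.18,0,5],[0,0,0,4.07,-0.18,0,5],[0,0,-0.059,0,0,2,4.5],[0,0,0,0,0,4,4.5],[0,0,0,0,0,4,4.5],[0,0,0,0,0,3,4.5],[0,0,0,0,0,2,4.5],[0,0,0,0,0,0.8,4.5],[0,0,0,0,0,0,4.5],[0,0,0,0,0,0,4.5]]

```text
clock: 33.3
tcp_pos: [563.2, 229.8, 62.8]
orientation: [-3.141, -0.002, 0.114]
force: [-0.4, -0.4, 0.4]
grip_width: 45.2
grip_force: 0.0
```

arm_command:
  motion:
    - [[0,0,0,0,0,0,2],[0,0,0,0,0,0,0.5],[0,0,0,0,0,0,0.5],[0,0,0,0,0,0,0.5],[0,0,0,0,0,0,0.5],[0,0,0,0,0,0,0.5]]
  grip_force: 40

```text
clock: 33.9
tcp_pos: [563.1, 230.4, 63.4]
orientation: [-3.141, -0.003, 0.115]
force: [-0.2, -0.6, 6.1]
grip_width: 13.3
grip_force: 41.1
```

arm_command:
  motion:
    - [[0,0,-0.1235,-0.025,-0.4,0,0.5],[0,0,-0.1235,-0.025,-0.4,0,0.5],[0,0,-0.1235,-0.025,-0.4,0,0.5],[0,0,-0.1235,-0.025,-0.4,0,0.5],[0,0,-0.1235,-0.025,-0.4,0,0.5],[0,0,-0.1235,-0.025,-0.4,0,0.5],[0,0,-0.1235,-0.025,-0.4,0,0.5],[0,0,-0.1235,-0.025,-0.4,0,0.5],[0,0,-0.1235,-0.025,-0.4,0,0.5],[0,0,0,0,0,0,0.5],[0,0,0,0,0,0,0.5],[0,0,0,0,0,0,0.5]]

```text
clock: 35.1
tcp_pos: [541.2, 257.6, 63.4]
orientation: [3.14, -0.001, 1.227]
force: [-1.2, -0.2, 7.6]
grip_width: 13.5
grip_force: 41.3
```

arm_command:
  motion:
    - [[0,0,0,0,0,0,3],[0,0,0,0,0,0,4.5],[0,0,0,0,0,0,4.5],[0,0,0,0,0,-3,4.5],[0,0,0,0,0,-4.5,4.5],[0,0,0,0,0,-4.5,4.5],[0,0,0,0,0,-4,4.5],[0,0,0,-4.5,0,0,4.5],[0,0,0,-4.5,0,0,4.5],[0,0,0,0,0,0,4.5],[0,0,0,0,0,0,4.5],[0,0,0,0,0,0,4.5]]

```text
clock: 36.3
tcp_pos: [510.5, 172.7, 221.6]
orientation: [-3.142, -0.001, 1.226]
force: [0.4, 0.5, 0.0]
grip_width: 45.3
grip_force: 0.0
```

```bash
python3 - <<'E'
from h import *
c=eyes.get_calibration("wrist");np.save("w10cal.npy",c,allow_pickle=True)
w=snap("wrist","w10"); s=snap("side","s10")
cv2.imwrite("pics/c10.png",np.hstack([cv2.resize(w[:330],None,fx=.85,fy=.85),cv2.resize(s[110:300,190:390],(295,280),interpolation=cv2.INTER_CUBIC)])[:,:,::-1])
E
```

```text
(no output)
```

View pics/c10.png

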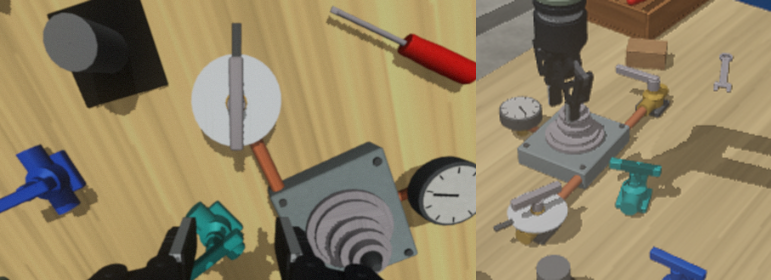

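The T-handle (235,100) lines up with the tab (236,38). The stack is nested, the vent is shut, and the cap is upright on the mat. I'm handing in.

```bash
python3 -c "
from plant import manip
print(manip.close_job())"
```

```text
the job is handed in; nothing more can be done
None
```

The job is handed in: vent shut, cap on the mat, the three weights present (92, 68 and 58 mm) on the post with the widest lowest, and the T-handle lined up with the tab in the last picture; the judge returned no verdict.

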